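# Switch on the hob for the milk

## Robot

A 6-joint arm with a two-finger parallel gripper is mounted at the origin on the work surface. World frame = base frame: x ahead of the robot, y to its left, z up, the work surface at z = 0. Lengths are in mm, angles in degrees, forces in N, time in s.
With the tool pointing down it reaches from about 350 to 850 mm from the base axis. Payload 8.1 kg.
Tool frame: the origin (TCP) lies midway between the tips of the shut fingers; the grasp point (between the pads) lies 19 mm behind it; z points along the fingers, y is the line along which they close (so a half turn about z gives the same grasp; the last joint's range is limited). The gripper opens to 85 mm and grips with 20 to 120 N. Pads are 22 mm wide; open, the fingers measure 114 mm over their backs; the gripper's body (76 mm by 85 mm) begins 54 mm behind the grasp point. The pads swing forward as they close: fully open they stand 13 mm farther back than shut.
Start: joints at [-69.695, 7.471, 85.268, -0, 87.261, -4.893], TCP at [255.475, -542.898, 231.292] pointing down, gripper open.
Joint ranges: [-169.43, 169.43], [-51.17, 129.36], [1.28, 143.12], [-76.62, 256.62], [0, 156.53], [-152.29, 152.29]. Speed limits (degrees/s): [136.94, 136.94, 159.86, 180, 180, 180].

## Interface

Orientations are given as [roll, pitch, yaw] about the fixed x, y, z axes, in that order (R = Rz(yaw) Ry(pitch) Rx(roll)).
In Python, from bench import r gives the robot as it stands. The module is installed in compiled form; this text tells all that it offers.
- The arm moves only by the tool jog_arm, never from a script. Its argument "rows" is a list of rows, each a list of 2 entries, a list of its own where there are three numbers: the shift along the tool's x, y, z in mm, then the turn, a rotation vector about the tool's x, y, z in rad. A call has 1 to 10 rows; each row is the pose to reach, as a shift and turn from the pose commanded when the call began, along the tool's axes at that moment; what a row does not reach only later rows make up. A row lasts 1/10 s, in which the tool goes at most 50 mm and 8.59 degrees, less where a joint would pass 70% of its speed; a pose out of reach is approached as far as the arm can. A call with a gripper value outside its range is refused whole. "grip" is the finger opening in mm, from 0 to 85.4, set as the call begins (left out, the last holds). The fingers move at their own pace and stop on an object; "force" is the grip in N (left out, the last holds). Time passes only in rows, so rows that repeat a pose let the fingers close. It gives the time, the measured TCP pose, the force, the opening and the grip force at its end, in the units of the state.
- r.sense(): the state, without advancing time (a new reading comes with each control period).
- r.snapshot(name): name is "scene" or "top" or "wrist"; returns (picture, depth): 480x640x3 uint8, blue, green, red; 480x640 float32, mm along the optical axis (not along the pixel's ray), 0 where there is no reading.
- r.camera_params(name): a dict with "fx", "fy", "cx", "cy" (pixels), "dist_coeffs" ([k1, k2, p1, p2, k3] as OpenCV has them; the pictures are not rectified), "pose" (4x4, takes a point from camera to world coordinates); the wrist camera has in their place "tool_from_camera" (4x4, takes a point from camera to tool coordinates, whose origin is the TCP and whose axes are the flange's). Camera axes: x right, y down, z forward; pixel columns grow to the right and rows downward; lengths in mm; the calibration is good to about 2 mm. A picture is of the moment at which its call begins: read the wrist's pose just before it. camera_params takes no time and is no camera call.
- r.hand_in(): hands the job in; it is judged then, once.
The state is a dict: "time": time; "joint_pos": joint angles; "qd": joint speeds; "joint_efforts": joint torques, N m; "tool_pos": TCP position; "tcp_rot": TCP orientation; "ft_force": force on the tool from outside, world axes, zero at the start; "wrist_torque": the same for the moment, N m; "finger_gap": finger opening in mm; "grip_force": force on a finger pad.
Only numpy, scipy, OpenCV 4.12 (cv2) and the standard library are available. Lean on these libraries where they do the work, as an engineer would, in place of code of your own. Each camera call takes 0.05 s, during which the arm holds its last target. There are 200 camera calls.

## Task

Start the induction hob for the milk pan: first push the near half of the red rocker on the white switchboard down to switch it fully on, then press the hob's green key all the way in, then its blue key all the way in. Only press, pick nothing up; leave the black rocker and the orange key as they are, and leave the pan, tiffin carrier, mug and tumblers standing where they are.

Things in the scene. Friction and masses are not known exactly. Their poses are not given: they have to be found in the camera images.
- hob: portable induction hob, a black slab with an aluminium key strip at its front, 340 mm deep (x) by 280 mm wide (y), top 60 mm above the shelf; origin under its centre, its -x side is the key side and faces the robot. Fixed.
- green_key_top (a point): the hob's green power key: a 30 mm square cap; this point is the middle of its top face, which stands 14 mm above the hob's top when up. Keys are in a row near the hob's front edge, 75 mm apart, in an order that differs from start to start.
- blue_key_top (a point): the hob's blue milk key: a 30 mm square cap; this point is the middle of its top face, which stands 14 mm above the hob's top when up. Keys are in a row near the hob's front edge, 75 mm apart, in an order that differs from start to start.
- orange_key_top (a point): the hob's orange frying key, to be left alone: a 30 mm square cap; this point is the middle of its top face, which stands 14 mm above the hob's top when up. Keys are in a row near the hob's front edge, 75 mm apart, in an order that differs from start to start.
- green_key (a joint): green key, m: 0 = up, 0.007 = fully in (straight down). It needs about 3 N to move, has no spring and stays where it is left.
- blue_key (a joint): blue key, m: 0 = up, 0.007 = fully in (straight down). It needs about 3 N to move, has no spring and stays where it is left.
- orange_key (a joint): orange key, m: 0 = up, 0.007 = fully in (straight down). It needs about 3 N to move, has no spring and stays where it is left.
- board: white switchboard lying to the left or right of the hob, 100 mm (x) by 140 mm (y), top 35 mm above the shelf, with a red and a black rocker side by side, 66 mm apart, in either order; origin under its centre, x points away from the robot. Fixed. The rockers' pivots are 43 mm above the shelf and their top faces 6 mm above the pivots.
- red_rocker_pad (a point): the red rocker switch (the hob's supply), starts off, 46 mm long by 28 mm wide; a flat slab on a pivot across its middle, long side along the board's x. This point lies on the top face of the near half (towards the robot, marked with a white dot), 14 mm from the pivot line and 9 mm from the near end.
- black_rocker_pad (a point): the black rocker switch (the fridge's supply), starts on, to be left alone, 46 mm long by 28 mm wide; a flat slab on a pivot across its middle, long side along the board's x. This point lies on the top face of the near half (towards the robot, marked with a white dot), 14 mm from the pivot line and 9 mm from the near end.
- red_rocker (a joint): red rocker, rad: 0 = off (near half up by 0.2 rad), 0.4 = fully on (near half down by 0.2 rad). About 0.04 N m moves it (3 N on the near half's middle); it stays where it is left. 
- black_rocker (a joint): black rocker, rad: 0 = off (near half up by 0.2 rad), 0.4 = fully on (near half down by 0.2 rad). About 0.04 N m moves it (3 N on the near half's middle); it stays where it is left. It starts on.
- pan: loose aluminium milk pan on the hob behind the keys, 156 mm across the rim, 70 mm high, black handle pointing to the far side (its +x) reaching 207 mm from the centre; origin under its centre.
- tiffin: loose steel three-tier tiffin carrier with clamped lid and wire handle, 130 mm across, 194 mm high in all, standing beside the hob on the side away from the board; origin under its centre.
- mug: loose blue ceramic mug, 80 mm across, 90 mm high, on an 8 mm thick bamboo coaster; origin under its centre.
- tumbler0: small loose glass tumbler, 56 mm across, 75 mm high, one of four on a 132 mm square steel tray; origin under its centre.
- tumbler1: small loose glass tumbler, 56 mm across, 75 mm high, one of four on a 132 mm square steel tray; origin under its centre.
- tumbler2: small loose glass tumbler, 56 mm across, 75 mm high, one of four on a 132 mm square steel tray; origin under its centre.
- tumbler3: small loose glass tumbler, 56 mm across, 75 mm high, one of four on a 132 mm square steel tray; origin under its centre.

How it is judged:
By the outcome, as a careful person would: the job done as asked, in the order asked, and still so for the second after the job is handed in, with the robot touching nothing.
It also fails if it takes over 51 s, if anything falls off the work surface, if the arm or the gripper's body presses on something with over 40 N, if the wrist force passes 120 N, or if a joint passes its speed limit or range.

## Working session

There is one attempt and no reset: what is moved stays moved. The work goes in short steps, Python scripts to look and compute and a tool call to move; the robot and the scene stay as the last step left them, time stands still between calls to the robot, and variables do not carry over. Pictures are saved under pics/ and viewed, at most 10 in all, crops included, and the job is handed in when it is done.

Besides the shell and the picture viewer there is one more tool, called after "Call:" as a command line: name --argument value ..., lists and objects as JSON in quotes. jog_arm: Moves the arm, as the interface text tells. Its arguments: {"type":"object","properties":{"rows":{"type":"array"},"grip":{"type":"number"},"force":{"type":"number"}},"required":["rows"]}

```bash
mkdir -p pics; cat > h.py <<'E'
import numpy as np, cv2
from bench import r
def save(n,f):
    im,d=r.snapshot(n); cv2.imwrite(f'pics/{f}.png',im); np.savez(f'pics/{f}.npz',im=im,d=d); return im,d
def ray(cam,uv,z,pose=None):
    p=r.camera_params(cam); K=np.array([[p['fx'],0,p['cx']],[0,p['fy'],p['cy']],[0,0,1.]])
    n=cv2.undistortPoints(np.array([[uv]],float),K,np.array(p['dist_coeffs'],float))[0,0]
    T=np.array(p['pose'] if pose is None else pose); d=T[:3,:3]@[n[0],n[1],1]; o=T[:3,3]
    return o+d*(z-o[2])/d[2]
E
python3 - <<'E'
from h import *
save('scene','s0'); save('top','t0')
s=r.sense(); print(s['time'],s['tool_pos'],s['tcp_rot'],s['finger_gap'])
print(np.round(r.camera_params('top')['pose'],3))
E
```

```text
0.1 [ 255.28679834 -542.42504496  230.34823691] [-1.79903997e+02 -7.78795167e-03  2.51976832e+01] 85.66690065263053
[[ 7.00000e-03 -9.97000e-01  7.60000e-02  5.05932e+02]
 [-1.00000e+00 -5.00000e-03  2.70000e-02 -3.33000e-01]
 [-2.70000e-02 -7.60000e-02 -9.97000e-01  9.77259e+02]
 [ 0.00000e+00  0.00000e+00  0.00000e+00  1.00000e+00]]
```

View pics/t0.png

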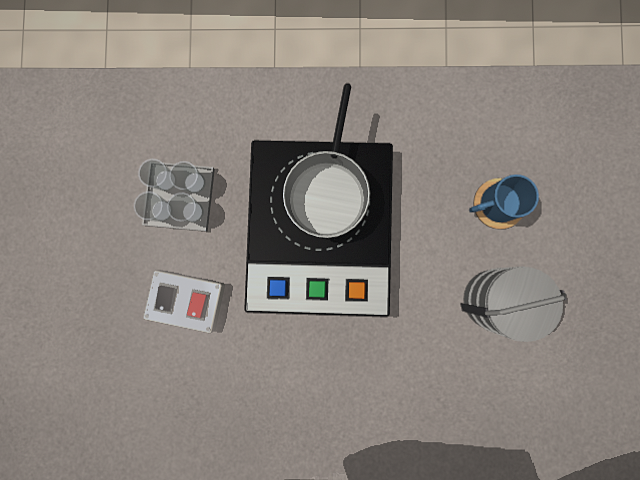

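View pics/s0.png

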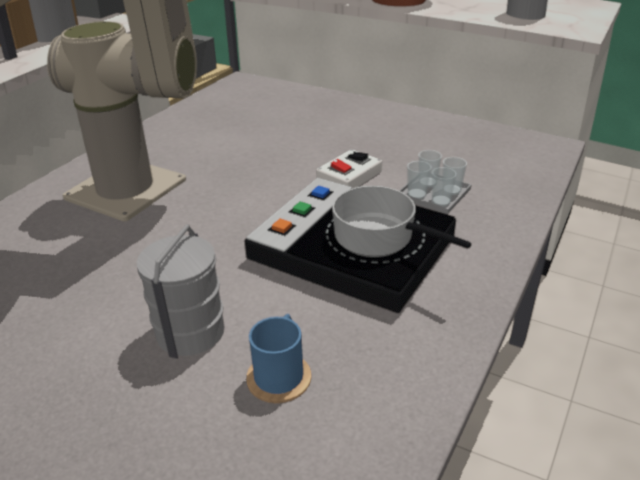

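The top view shows blue at (278,288), green at (317,289) and orange at (357,290). The red rocker is at (198,305) with its dot near (194,314), the black rocker is at (165,298), and the tiffin is at about (520,303).

```bash
python3 - <<'E'
from h import *
im=np.load('pics/t0.npz')['im']; hsv=cv2.cvtColor(im,cv2.COLOR_BGR2HSV)
def blob(lo,hi,x0,x1,y0,y1):
    m=cv2.inRange(hsv,lo,hi); k=np.zeros_like(m); k[y0:y1,x0:x1]=m[y0:y1,x0:x1]
    c=max(cv2.findContours(k,0,2)[0],key=cv2.contourArea); return cv2.minAreaRect(c),cv2.contourArea(c)
for n,lo,hi,w,z in [('blue',(105,120,80),(125,255,255),(262,295,270,305),74),('green',(50,100,80),(80,255,255),(300,335,270,305),74),('orange',(5,120,120),(20,255,255),(340,375,270,305),74),('red',(0,100,90),(12,255,255),(180,215,280,325),49)]:
    b,a=blob(lo,hi,*w); print(n,b,a,ray('top',b[0],z).round(1))
    if n=='red': print('corners',[ray('top',p,49).round(1)[:2].tolist() for p in cv2.boxPoints(b)])
m=np.all(im[308:320,188:201]>190,axis=2)
v,u=np.nonzero(m); print('dot',u.mean()+188,v.mean()+308,ray('top',(u.mean()+188,v.mean()+308),52).round(1))
for uv in [(155,271),(222,281),(213,331),(146,321)]: print('board',ray('top',uv,35).round(1))
for uv in [(247,264),(388,266),(246,311),(388,315)]: print('hob',ray('top',uv,60).round(1))
print('tiffin',ray('top',(527,303),165).round(1))
# depth at key & rocker
d=np.load('pics/t0.npz')['d']; print(d[288,278],d[305,198],d[289,317],d[314,194],d[296,201])
E
```

```text
blue ((277.0, 287.5), (15.0, 16.0), 90.0) 216.0 [486.9 113.3  74. ]
green ((316.5, 289.0), (16.0, 15.0), 90.0) 224.5 [484.7  38.7  74. ]
orange ((356.5, 290.0), (16.0, 15.0), 90.0) 224.5 [483.4 -36.4  74. ]
red ((195.82357788085938, 304.7059326171875), (13.581995010375977, 23.768489837646484), 14.03624439239502) 268.0 [452.1 273.8  49. ]
corners [[433.0, 291.7], [477.5, 281.8], [471.3, 255.8], [426.9, 265.9]]
dot 190.33333333333334 318.6666666666667 [425.5 282.8  52. ]
board [517.  361.2  35. ]
board [498.1 227.3  35. ]
board [400.5 242.6  35. ]
board [418.8 375.6  35. ]
hob [531.3 173.6  60. ]
hob [529.1 -96.9  60. ]
hob [441.6 173.8  60. ]
hob [436.4 -96.6  60. ]
tiffin [ 466.4 -316.2  165. ]
905.3189 930.1718 902.4961 924.4621 934.72253
```

Call:
jog_arm --rows '[[[510, -662, 0], [0, 0, 0.588]], [[510, -662, 0], [0, 0, 0.588]], [[510, -662, 0], [0, 0, 0.588]], [[510, -662, 0], [0, 0, 0.588]], [[510, -662, 0], [0, 0, 0.588]], [[510, -662, 0], [0, 0, 0.588]], [[510, -662, 0], [0, 0, 0.588]], [[510, -662, 0], [0, 0, 0.588]], [[510, -662, 0], [0, 0, 0.588]], [[510, -662, 0], [0, 0, 0.588]]]' --grip 0

```text
time: 1.1
tool_pos: [362.7, -52.7, 231.2]
tcp_rot: [180.0, -0.0, -8.5]
ft_force: [1.5, -0.6, 0.6]
finger_gap: -0.2
grip_force: 0.0
```

Call:
jog_arm --rows '[[[13, -333, 20], [0, 0, 0]], [[13, -333, 20], [0, 0, 0]], [[13, -333, 20], [0, 0, 0]], [[13, -333, 20], [0, 0, 0]], [[13, -333, 20], [0, 0, 0]], [[13, -333, 20], [0, 0, 0]], [[13, -333, 20], [0, 0, 0]], [[13, -333, 20], [0, 0, 0]], [[13, -333, 20], [0, 0, 0]], [[13, -333, 20], [0, 0, 0]]]'

```text
time: 2.1
tool_pos: [424.8, 272.0, 211.0]
tcp_rot: [180.0, 0.0, -8.5]
ft_force: [-0.1, -0.5, 0.6]
finger_gap: -0.2
grip_force: 0.0
```

```bash
python3 - <<'E'
from h import *
s=r.sense(); print(s['time'],s['tool_pos'],s['tcp_rot'],s['joint_pos'])
print(np.round(r.camera_params('wrist')['tool_from_camera'],2))
save('wrist','w0'); np.savez('pics/w0s.npz',p=s['tool_pos'],e=s['tcp_rot'])
E
```

```text
2.1 [424.79626147 272.01720871 211.04693842] [ 1.79956050e+02  2.03405627e-02 -8.51393533e+00] [ 2.68252291e+01 -6.84596028e+00  1.01754038e+02 -2.41740039e-02
  8.51339370e+01  1.25341216e+02]
[[  -0.     -0.97   -0.26   65.56]
 [   1.     -0.     -0.      0.4 ]
 [   0.     -0.26    0.97 -142.39]
 [   0.      0.      0.      1.  ]]
```

View pics/w0.png

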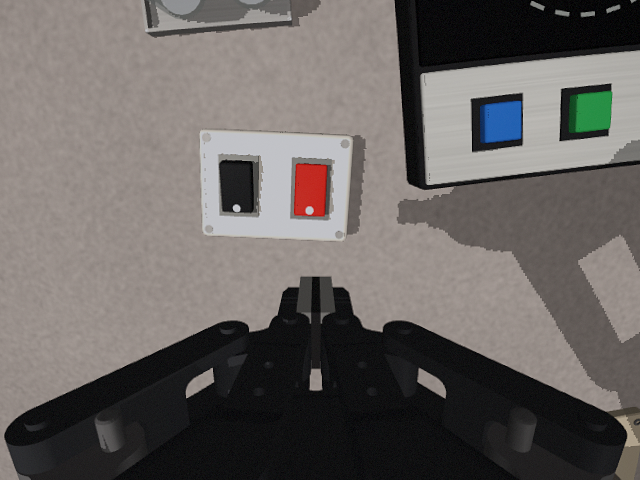

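The wrist view shows the red rocker at about x 296–328, y 163–217 with its dot at (309,210). Blue is at (500,122), green is at (590,112), and the closed fingertips are near (317,280).

```bash
python3 - <<'E'
from h import *
from scipy.spatial.transform import Rotation as R
q=np.load('pics/w0s.npz'); T=np.eye(4); T[:3,:3]=R.from_euler('xyz',q['e'],degrees=True).as_matrix(); T[:3,3]=q['p']
P=T@np.array(r.camera_params('wrist')['tool_from_camera'])
im=np.load('pics/w0.npz')['im']; hsv=cv2.cvtColor(im,cv2.COLOR_BGR2HSV)
for n,lo,hi,z in [('red',(0,150,100),(8,255,255),49),('blue',(105,120,120),(125,255,255),74),('green',(50,100,80),(80,255,255),74)]:
    c=max(cv2.findContours(cv2.inRange(hsv,lo,hi),0,2)[0],key=cv2.contourArea); b=cv2.minAreaRect(c)
    print(n,b,ray('wrist',b[0],z,P).round(1))
print('dot',ray('wrist',(309,210.5),52,P).round(1))
c=[ray('wrist',u,35,P).round(1) for u in [(202,131),(353,136),(346,240),(203,234)]]; print('board',c,np.mean(c,0))
E
```

```text
red ((310.1144714355469, 189.5236358642578), (31.24612808227539, 51.538818359375), 2.2025980949401855) [452.9 272.   49. ]
blue ((502.517333984375, 121.41593933105469), (39.92369079589844, 36.6348762512207), 87.61405944824219) [486.8 114.1  74. ]
green ((593.0, 111.0), (40.0, 36.0), 90.0) [485.4  40.4  74. ]
dot [435.  275.7  52. ]
board [array([517.2, 359.6,  35. ]), array([492.6, 227.5,  35. ]), array([398.4, 245.8,  35. ]), array([424.6, 380.2,  35. ])] [458.2   303.275  35.   ]
```

Call:
jog_arm --rows '[[[9, -4, 40], [0, 0, 0]], [[9, -4, 80], [0, 0, 0]], [[9, -4, 120], [0, 0, 0]], [[9, -4, 145], [0, 0, 0]], [[9, -4, 153], [0, 0, 0]], [[9, -4, 157], [0, 0, 0]], [[9, -4, 160], [0, 0, 0]], [[9, -4, 162], [0, 0, 0]], [[9, -4, 163], [0, 0, 0]], [[9, -4, 163], [0, 0, 0]]]'

```text
time: 3.15
tool_pos: [435.1, 276.0, 49.3]
tcp_rot: [-179.9, -0.1, -8.5]
ft_force: [-1.3, 0.2, 2.5]
finger_gap: 0.4
grip_force: 1.1
```

Call:
jog_arm --rows '[[[0, 0, 0.7], [0, 0, 0]], [[0, 0, 1.4], [0, 0, 0]], [[0, 0, 2.1], [0, 0, 0]], [[0, 0, 2.8], [0, 0, 0]], [[0, 0, 3], [0, 0, 0]], [[0, 0, 3], [0, 0, 0]]]'

```text
time: 3.75
tool_pos: [434.3, 276.2, 46.7]
tcp_rot: [-180.0, 0.0, -8.5]
ft_force: [-8.5, -0.2, 14.6]
finger_gap: -0.3
grip_force: 7.9
```

Call:
jog_arm --rows '[[[0, 0, 0.5], [0, 0, 0]], [[0, 0, 1], [0, 0, 0]], [[0, 0, 1.5], [0, 0, 0]], [[0, 0, 1.5], [0, 0, 0]]]'

```text
time: 4.15
tool_pos: [434.4, 276.3, 46.4]
tcp_rot: [-180.0, 0.0, -8.5]
ft_force: [-14.4, -3.8, 25.8]
finger_gap: -0.0
grip_force: 14.4
```

Call:
jog_arm --rows '[[[0, 0, -10], [0, 0, 0]], [[0, 0, -50], [0, 0, 0]], [[0, 0, -100], [0, 0, 0]], [[-9, 4, -150], [0, 0, 0]], [[-9, 4, -166], [0, 0, 0]], [[-9, 4, -166], [0, 0, 0]], [[-9, 4, -166], [0, 0, 0]]]'

```text
time: 4.85
tool_pos: [425.1, 272.8, 209.6]
tcp_rot: [-180.0, -0.0, -8.5]
ft_force: [-0.4, -0.6, 0.1]
finger_gap: -0.1
grip_force: 0.0
```

```bash
python3 - <<'E'
from h import *
s=r.sense(); print(s['time'],s['tool_pos'],s['tcp_rot'],s['ft_force'])
a=np.load('pics/w0.npz'); im,d=save('wrist','w1')
o=np.hstack([cv2.resize(x[120:250,190:370],None,fx=2.2,fy=2.2) for x in (a['im'],im)]); cv2.imwrite('pics/c1.png',o)
for n,dd in (('before',a['d']),('after',d)): print(n,'red col far..near',dd[165:218:6,312].round(1),'black',dd[165:212:6,237].round(1))
E
```

```text
4.85 [425.11728097 272.8212226  209.62992439] [-1.79987237e+02 -3.59967538e-02 -8.49091620e+00] [-0.38857264 -0.58076008  0.13109668]
before red col far..near [303.5 301.3 303.  302.7 303.8 304.2 306.8 305.3 306.3] black [293.7 297.8 298.6 301.  304.  307.5 309.6 311.3]
after red col far..near [300.8 295.1 297.4 299.3 302.2 304.8 306.8 308.8 311.8] black [292.5 296.  297.8 300.4 302.1 303.3 307.4 308.3]
```

View pics/c1.png

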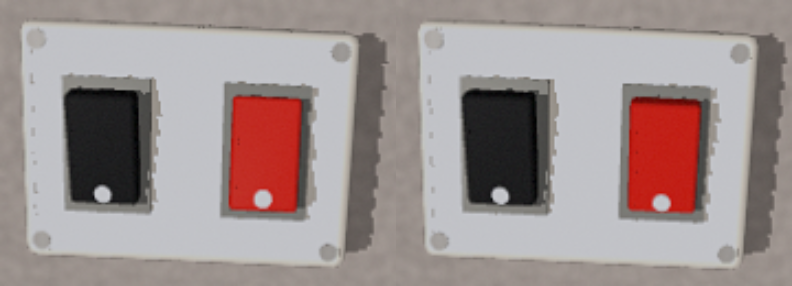

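The left crop is before the press and the right is after: the red rocker's near half (dot at 661,203) is now down with the same slope as the black one. The black rocker is unchanged. Next is green.

Call:
jog_arm --rows '[[[20, 47, 0], [0, 0, 0]], [[40, 94, 0], [0, 0, 0]], [[60, 141, 0], [0, 0, 0]], [[80, 188, 0], [0, 0, 0]], [[94, 222, 20], [0, 0, 0]], [[94, 222, 60], [0, 0, 0]], [[94, 222, 100], [0, 0, 0]], [[94, 222, 120], [0, 0, 0]], [[94, 222, 125], [0, 0, 0]], [[94, 222, 125], [0, 0, 0]]]'

```text
time: 5.9
tool_pos: [483.5, 39.4, 82.9]
tcp_rot: [180.0, 0.2, -8.5]
ft_force: [-0.2, -0.5, -0.3]
finger_gap: -0.2
grip_force: 0.0
```

Call:
jog_arm --rows '[[[1, 0, 5], [0, 0, 0]], [[1, 0, 8], [0, 0, 0]], [[1, 0, 10], [0, 0, 0]], [[1, 0, 12], [0, 0, 0]], [[1, 0, 14], [0, 0, 0]], [[1, 0, 15], [0, 0, 0]], [[1, 0, 16], [0, 0, 0]], [[1, 0, 17], [0, 0, 0]], [[1, 0, 17], [0, 0, 0]]]'

```text
time: 6.8
tool_pos: [486.5, 39.3, 67.9]
tcp_rot: [-180.0, -0.0, -8.5]
ft_force: [1.6, -0.6, 1.6]
finger_gap: -0.2
grip_force: 0.8
```

Call:
jog_arm --rows '[[[0, 0, 0.7], [0, 0, 0]], [[0, 0, 1.4], [0, 0, 0]], [[0, 0, 2], [0, 0, 0]], [[0, 0, 2.5], [0, 0, 0]], [[0, 0, 2.5], [0, 0, 0]]]'

```text
time: 7.3
tool_pos: [486.3, 39.2, 65.3]
tcp_rot: [-180.0, -0.0, -8.5]
ft_force: [2.3, 1.3, 3.7]
finger_gap: -0.4
grip_force: 1.3
```

Call:
jog_arm --rows '[[[0, 0, 0.5], [0, 0, 0]], [[0, 0, 1], [0, 0, 0]], [[0, 0, 1.5], [0, 0, 0]], [[0, 0, 2], [0, 0, 0]], [[0, 0, 2], [0, 0, 0]]]'

```text
time: 7.8
tool_pos: [486.4, 39.3, 64.9]
tcp_rot: [180.0, -0.0, -8.5]
ft_force: [-5.8, 0.8, 18.3]
finger_gap: -0.1
grip_force: 9.2
```

Call:
jog_arm --rows '[[[0, 0, 0.7], [0, 0, 0]], [[0, 0, 0.7], [0, 0, 0]], [[0, 0, -20], [0, 0, 0]], [[0, 0, -40], [0, 0, 0]], [[-5, -37, -40], [0, 0, 0]], [[-10, -74, -40], [0, 0, 0]], [[-10, -74, -20], [0, 0, 0]], [[-10, -74, -14], [0, 0, 0]], [[-10, -74, -12], [0, 0, 0]], [[-10, -74, -11], [0, 0, 0]]]'

```text
time: 8.8
tool_pos: [486.7, 113.2, 73.9]
tcp_rot: [180.0, 0.1, -8.5]
ft_force: [0.5, 0.2, 0.2]
finger_gap: 0.1
grip_force: 0.0
```

Call:
jog_arm --rows '[[[0, 0, 2], [0, 0, 0]], [[0, 0, 4], [0, 0, 0]], [[0, 0, 6], [0, 0, 0]], [[0, 0, 8], [0, 0, 0]], [[0, 0, 9], [0, 0, 0]], [[0, 0, 10], [0, 0, 0]], [[0, 0, 11], [0, 0, 0]], [[0, 0, 11.7], [0, 0, 0]], [[0, 0, 11.7], [0, 0, 0]]]'

```text
time: 9.7
tool_pos: [487.8, 113.8, 64.9]
tcp_rot: [180.0, -0.1, -8.5]
ft_force: [-9.8, -4.3, 23.7]
finger_gap: 0.1
grip_force: 11.4
```

Blue is at its stop. I'll retreat upward and back, then check with a picture.

Call:
jog_arm --rows '[[[0, 0, -10], [0, 0, 0]], [[0, 0, -50], [0, 0, 0]], [[0, 0, -100], [0, 0, 0]], [[-30, 20, -140], [0, 0, 0]], [[-60, 40, -160], [0, 0, 0]], [[-60, 40, -160], [0, 0, 0]], [[-60, 40, -160], [0, 0, 0]]]'

```text
time: 10.4
tool_pos: [422.3, 83.4, 223.5]
tcp_rot: [-179.9, -0.2, -8.5]
ft_force: [0.1, -0.3, -0.5]
finger_gap: 0.1
grip_force: 0.0
```

```bash
python3 - <<'E'
from h import *
s=r.sense(); print(s['time'],s['tool_pos'],s['ft_force'])
im,d=save('wrist','w2')
im2,_=save('scene','s2')
cv2.imwrite('pics/c2.png',np.hstack([cv2.resize(im,(440,330)),cv2.resize(im2[130:290,230:400],(351,330))]))
E
```

```text
10.4 [422.26956888  83.37137413 223.45972019] [ 0.06692004 -0.34621742 -0.48758371]
```

View pics/c2.png

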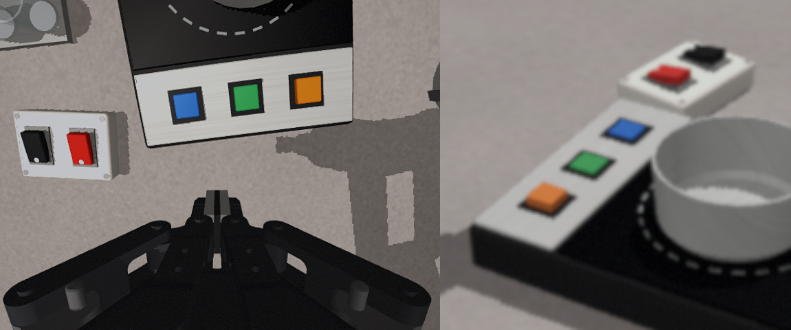

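The right crop shows green (588,163) and blue (627,130) sunk equally, with orange (546,197) still up. Red and black are tilted the same way, and the pan hasn't moved.

```bash
python3 -c "
from bench import r
print(r.hand_in())"
```

```text
the job is handed in; nothing more can be done
None
```

The red rocker is fully on, and the green and then the blue key were pressed to their stops. The black rocker and orange key were left as they were, nothing was picked up, and the job was handed in at about 10.5 s of the 51 s allowed.

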